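# Complete the drawing-kit tray in order of use

## Task

Complete the drawing kit in the wooden three-compartment tray so that the tools lie in order of use from left to right: the pencil, already in the left compartment, the felt marker in the middle one and the eraser in the right one. Lay the marker and the eraser flat on the tray floor, each lengthwise in its compartment, and leave the pencil in its own.

Things in the scene. Friction and masses are not known exactly. Their poses are not given: they have to be found in the camera images.
- tray: Low open wooden tray, grey lining, 190 mm (x, away from robot) by 200 mm (y, to its left), fixed, turned up to 12 deg. Origin: centre of its underside, on the desk; z up. Two ribs along x make three compartments of 180 x 60 mm: left centred at y = +64 mm, middle 0, right -64 mm, all at x = 0. Inner floor 8 mm above the origin; ribs to 15 mm (4 mm thick), walls to 20 mm (5 mm thick).
- pencil: Slim pencil, 7 mm thick and 162 mm long, lying in the left compartment lengthwise. Origin: on its centre line at one end (the end nearer the robot); its own z axis runs along the pencil to the other end.
- marker: Felt marker, round with cap, 16 mm thick, 130 mm long, about 16 g, lying flat on the desk right of the tray, roughly pointing away from the robot. Origin: middle of its length, on its underside; y axis along its length, z up. It does not roll. The thinner tool with a bare metal shank is a screwdriver and is not wanted.
- eraser: Block eraser in a card sleeve, 19 mm wide (x axis), 46 mm long (y axis), 12 mm high, about 18 g, lying flat on the desk right of the tray. Origin: centre of its underside; z up. The flatter black block with a metal plug is a USB stick and is not wanted.
Things that resemble listed ones, but are neither listed nor needed, are in the scene too. What is shaped like the eraser but yellow is not meant.

How it is judged (in metres and radians):
At the end, for the whole second after the job is handed in: Marker flat on the middle floor (22 mm sideways, 30 mm lengthwise of its centre, 17 deg), eraser flat on the right floor (22 mm, 70 mm, 20 deg), both origins under 11 mm high, flat within 5 deg, at rest; pencil in the left compartment, under 16 mm high, within 17 deg (y of marker in the frame of tray between -0.022 and 0.022 m and x of marker in the frame of tray between -0.03 and 0.03 m and z of each of marker, eraser in the frame of tray below 0.011 m and angle between each of marker, eraser's own z axis and vertical below 0.1 rad and angle between the y axis of marker and the x axis of tray, either way round below 0.3 rad and y of eraser in the frame of tray between -0.086 and -0.042 m and x of eraser in the frame of tray between -0.07 and 0.07 m and angle between the y axis of eraser and the x axis of tray, either way round below 0.35 rad and y of pencil in the frame of tray between 0.036 and 0.093 m and z of pencil in the frame of tray below 0.016 m and angle between the z axis of pencil and the x axis of tray, either way round below 0.3 rad and linear speed of each of marker, eraser below 0.02 m/s); the robot touches nothing.
It also fails if it takes over 48 s, if anything falls off the work surface, if the arm or the gripper's body presses on something with over 40 N, if the wrist force passes 120 N, or if a joint passes its speed limit or range.

## Robot

A 6-joint arm with a two-finger parallel gripper is mounted at the origin on a cart in front of the work surface, level with it; the furniture and walls round the work are solid. World frame = base frame: x ahead of the robot, y to its left, z up, the work surface at z = 0. Lengths are in mm, angles in rad, forces in N, time in s.
With the tool pointing down it reaches from about 350 to 775 mm from the base axis. Payload 7.3 kg.
Tool frame: the origin (TCP) lies at the very end of the fingers, on their centre line; the grasp point (between the pads) lies bot.grip_point_offset behind it (bot.grip_point_offset is the distance from the TCP to the grasp point, in mm); z points along the fingers, y is the line along which they close (so a half turn about z gives the same grasp; the last joint's range is limited). The gripper opens to 92 mm and grips with 3 to 60 N. Pads are 19 mm wide; open, the fingers measure 130 mm over their backs; the gripper's body (75 mm by 190 mm) begins 47 mm behind the grasp point.
Start: joints at [-1.459, 0.342, 1.524, -0, 1.275, -0.146], TCP at [133.873, -507.664, 226.741] pointing down, gripper open.
Joint ranges: [-2.53, 2.53], [-0.77, 2.02], [0.04, 2.7], [-1, 4.14], [0.28, 2.66], [-3.11, 3.11]. Speed limits (rad/s): [2.57, 2.57, 3.14, 3.14, 3.14, 3.14].

## Interface

Orientations are given as [roll, pitch, yaw] about the fixed x, y, z axes, in that order (R = Rz(yaw) Ry(pitch) Rx(roll)).
In Python, from plant import bot gives the robot as it stands. The module is installed in compiled form; this text tells all that it offers.
- The arm moves only by the tool carry_out, never from a script. Its argument "plan" is a list of rows, each an object of numbers: "tx", "ty", "tz": the shift along the world's x, y, z in mm; "rx", "ry", "rz": the turn, a rotation vector about the world's x, y, z in rad. A call has 1 to 12 rows; each row shifts and turns the commanded pose from where the row before left it; what a row does not reach is not made up. A row lasts 1/10 s, in which the tool goes at most 50 mm and 8.59 degrees, less where a joint would pass 70% of its speed; a pose out of reach is approached as far as the arm can. A call with a gripper value outside its range is refused whole. "gripper" is the closure, from 0 (fully open) to 1 (shut), set as the call begins (left out, the last holds). The fingers move at their own pace and stop on an object; the grip force is fixed at half the most. Time passes only in rows, so rows that do not move let the fingers close. It gives the time, the measured TCP pose, the force, the opening and the grip force at its end, in the units of the state.
- bot.get_obs(): the state, without advancing time (a new reading comes with each control period).
- bot.capture(name): name is "scene" or "top"; returns the picture (420x560x3 uint8, red, green, blue); there is no depth.
- bot.camera_model(name): a dict with "camera_matrix" (3x3 intrinsics, pixels), "R" (3x3) and "t" (3): a world point X has camera coordinates R X + t. Camera axes: x right, y down, z forward; pixel columns grow to the right and rows downward; lengths in mm; the calibration is good to about 2 mm. A picture is of the moment at which its call begins. camera_model takes no time and is no camera call.
- bot.close_job(): hands the job in; it is judged then, once.
The state is a dict: "time": time; "joint_positions": joint angles; "dq": joint speeds; "tau": joint torques, N m; "tool_pos": TCP position; "tcp_rot": TCP orientation; "contact_force": force on the tool from outside, world axes, zero at the start; "moment": the same for the moment, N m; "grip_width": finger opening in mm; "finger_force": force on a finger pad.
Only numpy, scipy, OpenCV 4.12 (cv2) and the standard library are available. Lean on these libraries where they do the work, as an engineer would, in place of code of your own. Each camera call takes 0.05 s, during which the arm holds its last target. There are 200 camera calls.

## Working session

There is one attempt and no reset: what is moved stays moved. The work goes in short steps, Python scripts to look and compute and a tool call to move; the robot and the scene stay as the last step left them, time stands still between calls to the robot, and variables do not carry over. Pictures are saved under pics/ and viewed, at most 10 in all, crops included, and the job is handed in when it is done.

Besides the shell and the picture viewer there is one more tool, called after "Emit:" by a JSON object that holds its "api" and its "payload". carry_out: Moves the arm, as the interface text tells. Its arguments: {"type":"object","properties":{"plan":{"type":"array"},"gripper":{"type":"number"}},"required":["plan"]}

```bash
mkdir -p pics
python3 - <<'E'
from plant import bot
import cv2
for n in("top","scene"):
    cv2.imwrite(f"pics/{n}0.png",bot.capture(n)[:,:,::-1])
    m=bot.camera_model(n);print(m)
o=bot.get_obs();print(o, bot.grip_point_offset)
E
```

```text
{'camera_matrix': array([[381.7914052 ,   0.        , 276.68907912],
       [  0.        , 381.7914052 , 207.51627845],
       [  0.        ,   0.        ,   1.        ]]), 'R': array([[ 0.00398953, -0.99998602, -0.00346898],
       [-0.99426841, -0.00359605, -0.10685221],
       [ 0.10683824,  0.00387539, -0.99426886]]), 't': array([ 64.15346567, 459.61277963, 991.02583324])}
{'camera_matrix': array([[492.26894825,   0.        , 287.45907382],
       [  0.        , 492.26894825, 213.95454201],
       [  0.        ,   0.        ,   1.        ]]), 'R': array([[ 0.62158138, -0.78307095, -0.02089207],
       [-0.46630019, -0.34844341, -0.81311212],
       [ 0.62944478,  0.51515733, -0.58173207]]), 't': array([-246.08494747,  268.45600052,  676.63448844])}
{'time': 0.1, 'joint_positions': array([-1.45900346e+00,  3.42611966e-01,  1.52492825e+00, -3.32631360e-05,
        1.27539347e+00, -1.46010030e-01]), 'dq': array([-0.00013052, -0.00111879, -0.00422562, -0.00026725, -0.00084041,
       -0.00019336]), 'tau': array([ 2.31007085e-03, -4.32004023e+01, -2.44694102e+01,  7.19309575e-02,
        5.26535546e-02, -5.40977499e-05]), 'tool_pos': array([ 133.81750432, -507.28053144,  226.13342234]), 'tcp_rot': array([-3.14026126e+00, -1.63638407e-04,  2.57812495e-01]), 'contact_force': array([-0.54193333,  0.84739264, -0.10265465]), 'moment': array([ 0.0363612 , -0.06011053, -0.02396474]), 'finger_force': 0.0, 'grip_width': 91.72795793708464} 18.8
```

View pics/top0.png

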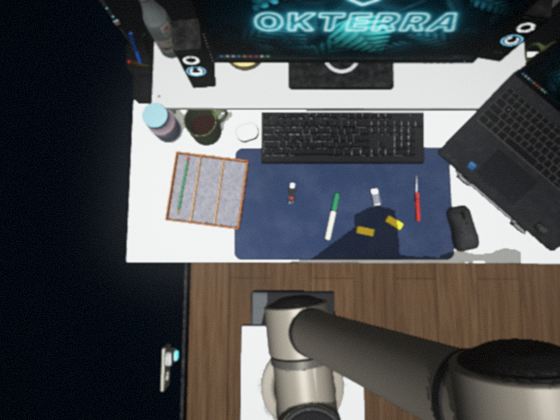

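View pics/scene0.png

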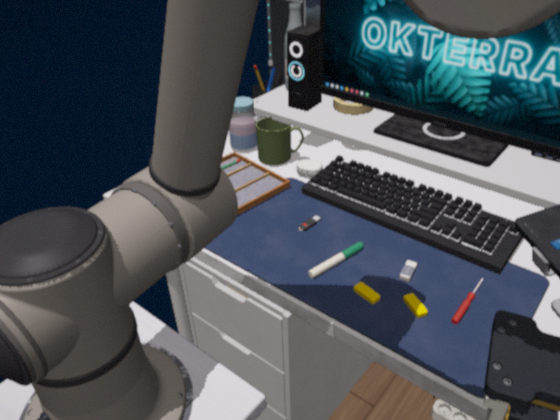

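The top view shows the tray near (207,190), the marker (white with a green cap) near (332,216), the screwdriver near (418,200) and two yellow blocks. The eraser should be the white block at (376,196), and the dark one at (292,193) looks like the USB stick. I'll zoom in to check.

```bash
cat > h.py <<'E'
import numpy as np, cv2
from plant import bot
def ray(uv,z,n="top"):
    m=bot.camera_model(n);R,t=m["R"],np.array(m["t"]);uv=np.atleast_2d(np.float64(uv))
    d=np.c_[uv,np.ones(len(uv))]@np.linalg.inv(m["camera_matrix"]).T@R
    c=-R.T@t
    return (c+d*((z-c[2])/d[:,2])[:,None])[:,:2]
def rect(mask,z,n="top"):
    cs,_=cv2.findContours(mask.astype(np.uint8),cv2.RETR_EXTERNAL,cv2.CHAIN_APPROX_NONE)
    c=max(cs,key=cv2.contourArea)[:,0]
    (cx,cy),(w,h),a=r=cv2.minAreaRect(ray(c,z,n).astype(np.float32))
    b=cv2.boxPoints(r);e1,e2=b[1]-b[0],b[2]-b[1]
    e=e1 if np.hypot(*e1)>np.hypot(*e2) else e2
    yaw=(np.arctan2(e[1],e[0])+np.pi/2)%np.pi-np.pi/2
    return np.round([cx,cy,max(w,h),min(w,h),yaw],3)
E
python3 - <<'E'
from h import *
im=cv2.imread("pics/top0.png");s=cv2.imread("pics/scene0.png")
a=cv2.resize(im[145:245,155:435],None,fx=2.85,fy=2.85,interpolation=cv2.INTER_CUBIC)
b=cv2.resize(s[200:330,270:500],None,fx=2.3,fy=2.3,interpolation=cv2.INTER_CUBIC)
o=np.zeros((590,800,3),np.uint8);o[:a.shape[0],:a.shape[1]]=a;o[288:288+b.shape[0],:b.shape[1]]=b
cv2.imwrite("pics/z.png",o)
hsv=cv2.cvtColor(im,cv2.COLOR_BGR2HSV);H,S,V=cv2.split(hsv)
def win(m,x0,y0,x1,y1):
    k=np.zeros_like(m);k[y0:y1,x0:x1]=m[y0:y1,x0:x1];return k
blue=(H>100)&(H<130)&(S>70)
print("marker",rect(win(~blue&(V>70),318,188,348,245),8))
print("eraser",rect(win(~blue&(V>70),365,182,388,212),10))
print("usb",rect(win(~blue,283,177,303,210),5))
wood=(H>3)&(H<20)&(S>110)
print("tray",rect(win(wood,160,145,255,235),19))
print("pencil",rect(win((H>60)&(H<90)&(S>70),170,152,200,215),12))
E
```

```text
marker [ 4.39462e+02 -8.33030e+01  1.33679e+02  2.01750e+01 -2.25000e-01]
eraser [ 4.91675e+02 -2.01298e+02  5.14920e+01  2.44400e+01  2.22000e-01]
usb [ 5.02876e+02  2.61020e+01  5.86950e+01  1.73190e+01 -7.70000e-02]
tray [508.575 252.822 196.674 187.839   1.447]
pencil [ 5.22952e+02  3.21272e+02  1.25416e+02  4.95700e+00 -1.52000e-01]
```

View pics/z.png

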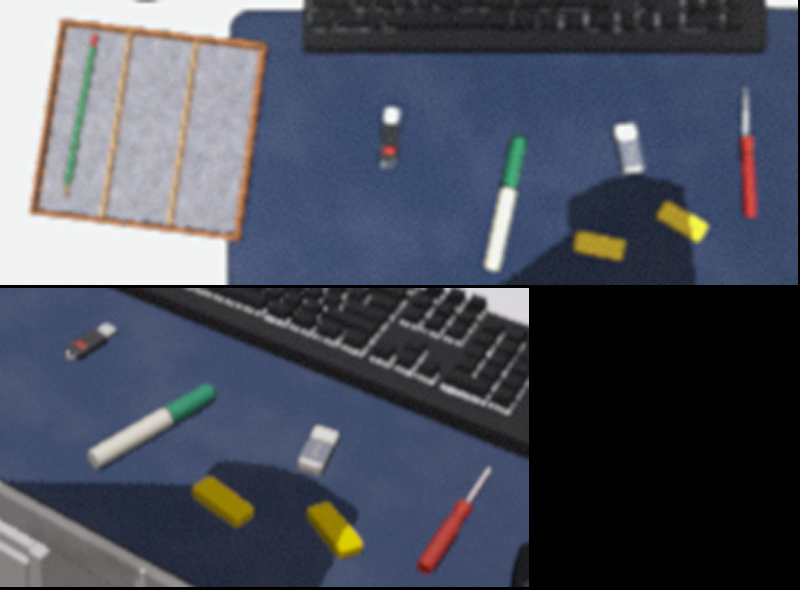

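The white block with a sleeve is the eraser, the black one with a metal plug is the USB stick, and the marker is white and green. The sizes agree with the given ones: marker 134x20, eraser 51x24, tray 197x188 with an x-axis yaw of about -0.124. I'll take the eraser first; the tool yaw already almost fits.

Emit:
{"api": "carry_out", "payload": {"plan": [{"tx": 30,"ty": 25.5,"tz": -9,"rz": -0.036},{"tx": 30,"ty": 25.5,"tz": -9},{"tx": 30,"ty": 25.5,"tz": -9},{"tx": 30,"ty": 25.5,"tz": -9},{"tx": 30,"ty": 25.5,"tz": -9},{"tx": 30,"ty": 25.5,"tz": -9},{"tx": 30,"ty": 25.5,"tz": -9},{"tx": 30,"ty": 25.5,"tz": -9},{"tx": 30,"ty": 25.5,"tz": -9},{"tx": 30,"ty": 25.5,"tz": -9},{"tx": 30,"ty": 25.5,"tz": -9},{"tx": 28,"ty": 25.5,"tz": -9}], "gripper": 0.45}}

```text
invalid input at $.plan[0]: expected keys tx, ty, tz, rx, ry, rz
```

Emit:
{"api": "carry_out", "payload": {"plan": [{"tx": 0},{"tx": 0}]}}

```text
invalid input at $.plan[0]: expected keys tx, ty, tz, rx, ry, rz
```

Emit:
{"api": "carry_out", "payload": {"plan": [{"tx": 30,"ty": 25.5,"tz": -9,"rx": 0,"ry": 0,"rz": -0.036},{"tx": 30,"ty": 25.5,"tz": -9,"rx": 0,"ry": 0,"rz": 0},{"tx": 30,"ty": 25.5,"tz": -9,"rx": 0,"ry": 0,"rz": 0},{"tx": 30,"ty": 25.5,"tz": -9,"rx": 0,"ry": 0,"rz": 0},{"tx": 30,"ty": 25.5,"tz": -9,"rx": 0,"ry": 0,"rz": 0},{"tx": 30,"ty": 25.5,"tz": -9,"rx": 0,"ry": 0,"rz": 0},{"tx": 30,"ty": 25.5,"tz": -9,"rx": 0,"ry": 0,"rz": 0},{"tx": 30,"ty": 25.5,"tz": -9,"rx": 0,"ry": 0,"rz": 0},{"tx": 30,"ty": 25.5,"tz": -9,"rx": 0,"ry": 0,"rz": 0},{"tx": 30,"ty": 25.5,"tz": -9,"rx": 0,"ry": 0,"rz": 0},{"tx": 30,"ty": 25.5,"tz": -9,"rx": 0,"ry": 0,"rz": 0},{"tx": 28,"ty": 25.5,"tz": -9,"rx": 0,"ry": 0,"rz": 0}], "gripper": 0.45}}

```text
time: 1.3
tool_pos: [492.9, -200.3, 118.1]
tcp_rot: [-3.141, 0.0, 0.222]
contact_force: [-0.0, -1.2, 0.6]
grip_width: 50.2
finger_force: 0.0
```

Emit:
{"api": "carry_out", "payload": {"plan": [{"tx": 0,"ty": 0,"tz": 0,"rx": 0,"ry": 0,"rz": 0},{"tx": 0,"ty": 0,"tz": 0,"rx": 0,"ry": 0,"rz": 0}]}}

```text
time: 1.5
tool_pos: [491.7, -201.0, 118.1]
tcp_rot: [-3.141, 0.001, 0.224]
contact_force: [-0.3, -0.3, -0.3]
grip_width: 50.8
finger_force: 0.0
```

Emit:
{"api": "carry_out", "payload": {"plan": [{"tx": 0,"ty": 0,"tz": -30,"rx": 0,"ry": 0,"rz": 0},{"tx": 0,"ty": 0,"tz": -30,"rx": 0,"ry": 0,"rz": 0},{"tx": 0,"ty": 0,"tz": -25,"rx": 0,"ry": 0,"rz": 0},{"tx": 0,"ty": 0,"tz": -15,"rx": 0,"ry": 0,"rz": 0},{"tx": 0,"ty": 0,"tz": -9,"rx": 0,"ry": 0,"rz": 0},{"tx": 0,"ty": 0,"tz": -5,"rx": 0,"ry": 0,"rz": 0},{"tx": 0,"ty": 0,"tz": 0,"rx": 0,"ry": 0,"rz": 0}]}}

```text
time: 2.2
tool_pos: [491.6, -202.2, 4.8]
tcp_rot: [3.142, 0.0, 0.221]
contact_force: [-0.2, 0.1, -0.8]
grip_width: 50.6
finger_force: 0.0
```

Emit:
{"api": "carry_out", "payload": {"plan": [{"tx": 0,"ty": 0,"tz": 0,"rx": 0,"ry": 0,"rz": 0},{"tx": 0,"ty": 0,"tz": 0,"rx": 0,"ry": 0,"rz": 0},{"tx": 0,"ty": 0,"tz": 0,"rx": 0,"ry": 0,"rz": 0},{"tx": 0,"ty": 0,"tz": 0,"rx": 0,"ry": 0,"rz": 0},{"tx": 0,"ty": 0,"tz": 0,"rx": 0,"ry": 0,"rz": 0},{"tx": 0,"ty": 0,"tz": 0,"rx": 0,"ry": 0,"rz": 0}], "gripper": 1}}

```text
time: 2.8
tool_pos: [492.0, -201.7, 5.0]
tcp_rot: [3.141, -0.0, 0.222]
contact_force: [-0.7, 1.2, 3.0]
grip_width: 18.4
finger_force: 30.0
```

Emit:
{"api": "carry_out", "payload": {"plan": [{"tx": 0,"ty": 0,"tz": 15,"rx": 0,"ry": 0,"rz": 0},{"tx": 0,"ty": 0,"tz": 30,"rx": 0,"ry": 0,"rz": 0},{"tx": 0,"ty": 0,"tz": 35,"rx": 0,"ry": 0,"rz": 0}]}}

```text
time: 3.1
tool_pos: [491.0, -201.2, 84.6]
tcp_rot: [-3.14, 0.002, 0.222]
contact_force: [0.8, -1.4, -1.1]
grip_width: 18.9
finger_force: 30.0
```

Emit:
{"api": "carry_out", "payload": {"plan": [{"tx": 0,"ty": 20,"tz": 0,"rx": 0,"ry": 0,"rz": -0.02},{"tx": 0,"ty": 30,"tz": 0,"rx": 0,"ry": 0,"rz": -0.03},{"tx": 1,"ty": 38,"tz": 0,"rx": 0,"ry": 0,"rz": -0.03},{"tx": 1,"ty": 38,"tz": 0,"rx": 0,"ry": 0,"rz": -0.03},{"tx": 1,"ty": 38,"tz": 0,"rx": 0,"ry": 0,"rz": -0.03},{"tx": 1,"ty": 38,"tz": 0,"rx": 0,"ry": 0,"rz": -0.03},{"tx": 1,"ty": 38,"tz": 0,"rx": 0,"ry": 0,"rz": -0.03},{"tx": 1,"ty": 38,"tz": 0,"rx": 0,"ry": 0,"rz": -0.03},{"tx": 1,"ty": 38,"tz": 0,"rx": 0,"ry": 0,"rz": -0.03},{"tx": 1,"ty": 38,"tz": 0,"rx": 0,"ry": 0,"rz": -0.03},{"tx": 1,"ty": 28,"tz": 0,"rx": 0,"ry": 0,"rz": -0.03},{"tx": 0,"ty": 14,"tz": 0,"rx": 0,"ry": 0,"rz": -0.026}]}}

```text
time: 4.3
tool_pos: [500.6, 196.8, 84.6]
tcp_rot: [-3.141, -0.0, -0.123]
contact_force: [1.0, -0.5, 0.7]
grip_width: 18.6
finger_force: 30.0
```

Emit:
{"api": "carry_out", "payload": {"plan": [{"tx": 0,"ty": 0,"tz": 0,"rx": 0,"ry": 0,"rz": 0},{"tx": 0,"ty": 0,"tz": 0,"rx": 0,"ry": 0,"rz": 0}]}}

```text
time: 4.5
tool_pos: [500.6, 194.1, 84.5]
tcp_rot: [3.141, 0.0, -0.123]
contact_force: [-0.4, 0.4, -0.7]
grip_width: 18.3
finger_force: 30.0
```

Run:
```python
from h import *
o=np.zeros((590,800,3),np.uint8)
a=bot.capture("top")[:,:,::-1];b=bot.capture("scene")[:,:,::-1]
o[:420,:400]=cv2.resize(a[110:250,110:250],(400,420));o[:420,400:]=cv2.resize(b[110:260,150:330],(400,420))
cv2.imwrite("pics/c1.png",o[:420])
```

```text
(no output)
```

View pics/c1.png

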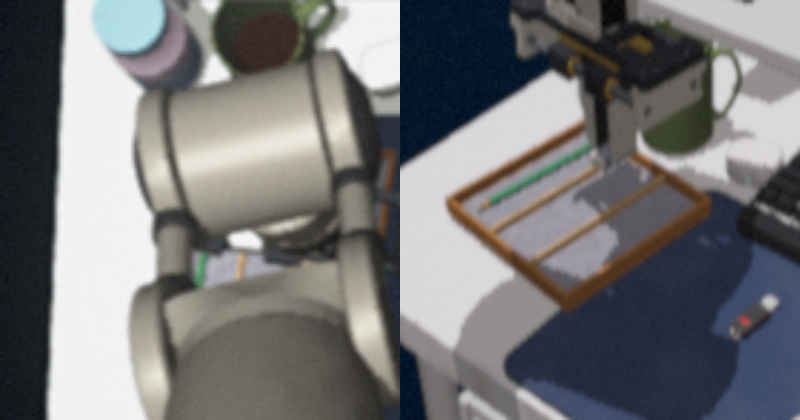

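The eraser is held above the right part of the tray, the pencil is undisturbed, and the mug is clear of the gripper. Now I lower it to just above rib height and release narrowly.

Emit:
{"api": "carry_out", "payload": {"plan": [{"tx": 0,"ty": 0,"tz": -25,"rx": 0,"ry": 0,"rz": 0},{"tx": 0,"ty": 0,"tz": -25,"rx": 0,"ry": 0,"rz": 0},{"tx": 0,"ty": 0,"tz": -12,"rx": 0,"ry": 0,"rz": 0},{"tx": 0,"ty": 0,"tz": -5,"rx": 0,"ry": 0,"rz": 0},{"tx": 0,"ty": 0,"tz": 0,"rx": 0,"ry": 0,"rz": 0},{"tx": 0,"ty": 0,"tz": 0,"rx": 0,"ry": 0,"rz": 0}]}}

```text
time: 5.2
tool_pos: [501.6, 194.3, 18.5]
tcp_rot: [-3.141, -0.001, -0.124]
contact_force: [-0.2, 0.7, -0.0]
grip_width: 18.6
finger_force: 30.0
```

Emit:
{"api": "carry_out", "payload": {"plan": [{"tx": 0,"ty": 0,"tz": 0,"rx": 0,"ry": 0,"rz": 0},{"tx": 0,"ty": 0,"tz": 0,"rx": 0,"ry": 0,"rz": 0},{"tx": 0,"ty": 0,"tz": 0,"rx": 0,"ry": 0,"rz": 0}], "gripper": 0.72}}

```text
time: 5.5
tool_pos: [501.1, 194.4, 18.3]
tcp_rot: [-3.141, -0.001, -0.124]
contact_force: [0.3, -0.1, 0.3]
grip_width: 25.8
finger_force: 0.0
```

Emit:
{"api": "carry_out", "payload": {"plan": [{"tx": 0,"ty": 0,"tz": 10,"rx": 0,"ry": 0,"rz": 0},{"tx": 0,"ty": 0,"tz": 25,"rx": 0,"ry": 0,"rz": 0},{"tx": 0,"ty": 0,"tz": 35,"rx": 0,"ry": 0,"rz": 0},{"tx": 0,"ty": 0,"tz": 10,"rx": 0,"ry": 0,"rz": 0}]}}

```text
time: 5.9
tool_pos: [502.8, 194.9, 101.7]
tcp_rot: [-3.139, -0.006, -0.124]
contact_force: [0.2, 0.1, 0.3]
grip_width: 25.8
finger_force: 0.0
```

Emit:
{"api": "carry_out", "payload": {"plan": [{"tx": -5,"ty": -18,"tz": 0,"rx": 0,"ry": 0,"rz": -0.01},{"tx": -6,"ty": -28,"tz": 0,"rx": 0,"ry": 0,"rz": -0.01},{"tx": -7,"ty": -34,"tz": 0,"rx": 0,"ry": 0,"rz": -0.01},{"tx": -7,"ty": -34,"tz": 0,"rx": 0,"ry": 0,"rz": -0.01},{"tx": -7,"ty": -34,"tz": 0,"rx": 0,"ry": 0,"rz": -0.01},{"tx": -7,"ty": -34,"tz": 0,"rx": 0,"ry": 0,"rz": -0.01},{"tx": -7,"ty": -34,"tz": 0,"rx": 0,"ry": 0,"rz": -0.01},{"tx": -6,"ty": -32,"tz": 0,"rx": 0,"ry": 0,"rz": -0.01},{"tx": -5,"ty": -20,"tz": 0,"rx": 0,"ry": 0,"rz": -0.01},{"tx": -4,"ty": -10,"tz": 0,"rx": 0,"ry": 0,"rz": -0.01},{"tx": 0,"ty": 0,"tz": 0,"rx": 0,"ry": 0,"rz": 0},{"tx": 0,"ty": 0,"tz": 0,"rx": 0,"ry": 0,"rz": 0}], "gripper": 0.45}}

```text
time: 7.1
tool_pos: [439.9, -83.1, 97.8]
tcp_rot: [-3.141, 0.0, -0.224]
contact_force: [-0.0, -0.5, -0.0]
grip_width: 50.3
finger_force: 0.0
```

Run:
```python
from h import *
o=np.zeros((420,800,3),np.uint8)
a=bot.capture("top")[:,:,::-1];b=bot.capture("scene")[:,:,::-1]
cv2.imwrite("pics/top2.png",a)
o[:,:400]=cv2.resize(a[140:240,155:250],(400,420));o[:,400:]=cv2.resize(b[170:310,270:410],(400,420))
cv2.imwrite("pics/c2.png",o)
```

```text
(no output)
```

View pics/c2.png

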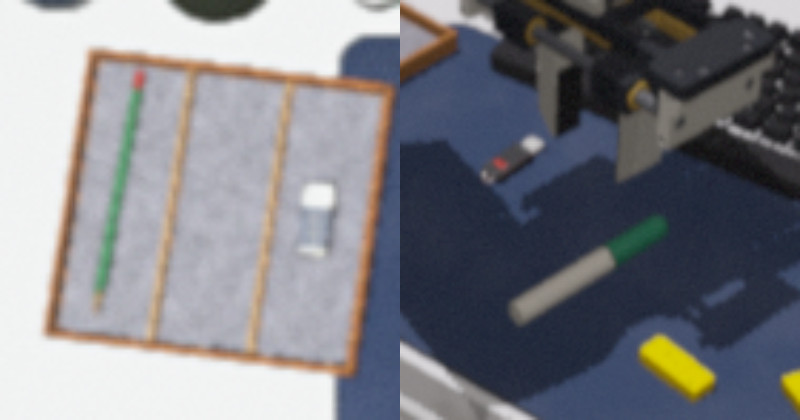

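The eraser lies flat in the right compartment and lengthwise, and the marker is free below the gripper. Now I grasp the marker.

Emit:
{"api": "carry_out", "payload": {"plan": [{"tx": 0,"ty": 0,"tz": -30,"rx": 0,"ry": 0,"rz": 0},{"tx": 0,"ty": 0,"tz": -30,"rx": 0,"ry": 0,"rz": 0},{"tx": 0,"ty": 0,"tz": -20,"rx": 0,"ry": 0,"rz": 0},{"tx": 0,"ty": 0,"tz": -9,"rx": 0,"ry": 0,"rz": 0},{"tx": 0,"ty": 0,"tz": -4,"rx": 0,"ry": 0,"rz": 0},{"tx": 0,"ty": 0,"tz": 0,"rx": 0,"ry": 0,"rz": 0}]}}

```text
time: 7.8
tool_pos: [440.2, -83.4, 4.8]
tcp_rot: [3.142, -0.0, -0.224]
contact_force: [-0.1, -0.6, -0.0]
grip_width: 50.8
finger_force: 0.0
```

Emit:
{"api": "carry_out", "payload": {"plan": [{"tx": 0,"ty": 0,"tz": 0,"rx": 0,"ry": 0,"rz": 0},{"tx": 0,"ty": 0,"tz": 0,"rx": 0,"ry": 0,"rz": 0},{"tx": 0,"ty": 0,"tz": 0,"rx": 0,"ry": 0,"rz": 0},{"tx": 0,"ty": 0,"tz": 0,"rx": 0,"ry": 0,"rz": 0},{"tx": 0,"ty": 0,"tz": 0,"rx": 0,"ry": 0,"rz": 0},{"tx": 0,"ty": 0,"tz": 0,"rx": 0,"ry": 0,"rz": 0}], "gripper": 1}}

```text
time: 8.4
tool_pos: [440.0, -83.7, 5.0]
tcp_rot: [3.141, -0.0, -0.224]
contact_force: [-0.6, -1.0, 3.3]
grip_width: 14.9
finger_force: 30.0
```

Emit:
{"api": "carry_out", "payload": {"plan": [{"tx": 0,"ty": 0,"tz": 10,"rx": 0,"ry": 0,"rz": 0},{"tx": 0,"ty": 0,"tz": 30,"rx": 0,"ry": 0,"rz": 0},{"tx": 0,"ty": 0,"tz": 40,"rx": 0,"ry": 0,"rz": 0},{"tx": 0,"ty": 0,"tz": 0,"rx": 0,"ry": 0,"rz": 0}]}}

```text
time: 8.8
tool_pos: [442.7, -84.6, 89.3]
tcp_rot: [3.14, -0.009, -0.224]
contact_force: [-0.2, -1.2, -0.2]
grip_width: 15.2
finger_force: 30.0
```

Emit:
{"api": "carry_out", "payload": {"plan": [{"tx": 4,"ty": 18,"tz": 0,"rx": 0,"ry": 0,"rz": 0},{"tx": 6,"ty": 28,"tz": 0,"rx": 0,"ry": 0,"rz": 0.01},{"tx": 7,"ty": 36,"tz": 0,"rx": 0,"ry": 0,"rz": 0.01},{"tx": 7,"ty": 36,"tz": 0,"rx": 0,"ry": 0,"rz": 0.01},{"tx": 7,"ty": 36,"tz": 0,"rx": 0,"ry": 0,"rz": 0.01},{"tx": 7,"ty": 36,"tz": 0,"rx": 0,"ry": 0,"rz": 0.01},{"tx": 7,"ty": 36,"tz": 0,"rx": 0,"ry": 0,"rz": 0.01},{"tx": 7,"ty": 36,"tz": 0,"rx": 0,"ry": 0,"rz": 0.01},{"tx": 7,"ty": 36,"tz": 0,"rx": 0,"ry": 0,"rz": 0.01},{"tx": 5,"ty": 24,"tz": 0,"rx": 0,"ry": 0,"rz": 0.01},{"tx": 4,"ty": 14,"tz": 0,"rx": 0,"ry": 0,"rz": 0.01},{"tx": 0,"ty": 0,"tz": 0,"rx": 0,"ry": 0,"rz": 0}]}}

```text
time: 10.0
tool_pos: [507.9, 253.5, 84.5]
tcp_rot: [3.142, -0.0, -0.122]
contact_force: [-0.6, -0.4, -1.0]
grip_width: 15.2
finger_force: 30.0
```

Emit:
{"api": "carry_out", "payload": {"plan": [{"tx": 0,"ty": 0,"tz": 0,"rx": 0,"ry": 0,"rz": 0},{"tx": 0,"ty": 0,"tz": 0,"rx": 0,"ry": 0,"rz": 0},{"tx": 0,"ty": 0,"tz": -20,"rx": 0,"ry": 0,"rz": 0},{"tx": 0,"ty": 0,"tz": -20,"rx": 0,"ry": 0,"rz": 0},{"tx": 0,"ty": 0,"tz": 0,"rx": 0,"ry": 0,"rz": 0},{"tx": 0,"ty": 0,"tz": 0,"rx": 0,"ry": 0,"rz": 0}]}}

```text
time: 10.6
tool_pos: [507.9, 251.5, 45.0]
tcp_rot: [3.141, 0.001, -0.125]
contact_force: [0.2, -0.1, -1.0]
grip_width: 15.0
finger_force: 30.0
```

Run:
```python
from h import *
b=bot.capture("scene")[:,:,::-1]
cv2.imwrite("pics/c3.png",cv2.resize(b[110:260,150:330],(600,500)))
```

```text
(no output)
```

View pics/c3.png

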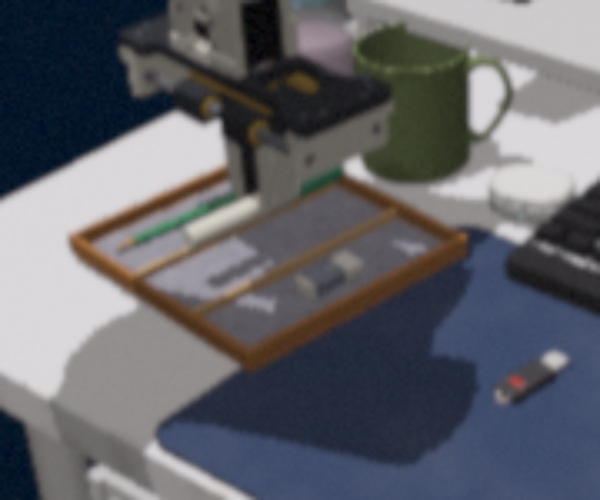

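The marker is held level above the middle compartment, parallel to the ribs. I lower it and release.

Emit:
{"api": "carry_out", "payload": {"plan": [{"tx": 0,"ty": 0,"tz": -15,"rx": 0,"ry": 0,"rz": 0},{"tx": 0,"ty": 0,"tz": -9,"rx": 0,"ry": 0,"rz": 0},{"tx": 0,"ty": 0,"tz": -4,"rx": 0,"ry": 0,"rz": 0},{"tx": 0,"ty": 0,"tz": 0,"rx": 0,"ry": 0,"rz": 0},{"tx": 0,"ty": 0,"tz": 0,"rx": 0,"ry": 0,"rz": 0}]}}

```text
time: 11.15
tool_pos: [508.2, 252.4, 17.2]
tcp_rot: [-3.141, -0.001, -0.124]
contact_force: [0.0, 0.8, 0.4]
grip_width: 15.1
finger_force: 30.0
```

Emit:
{"api": "carry_out", "payload": {"plan": [{"tx": 0,"ty": 0,"tz": 0,"rx": 0,"ry": 0,"rz": 0},{"tx": 0,"ty": 0,"tz": 0,"rx": 0,"ry": 0,"rz": 0},{"tx": 0,"ty": 0,"tz": 0,"rx": 0,"ry": 0,"rz": 0}], "gripper": 0.75}}

```text
time: 11.45
tool_pos: [508.0, 252.4, 17.0]
tcp_rot: [-3.141, -0.0, -0.124]
contact_force: [0.3, 0.0, 0.1]
grip_width: 23.1
finger_force: 0.0
```

Emit:
{"api": "carry_out", "payload": {"plan": [{"tx": 0,"ty": 0,"tz": 10,"rx": 0,"ry": 0,"rz": 0},{"tx": 0,"ty": 0,"tz": 25,"rx": 0,"ry": 0,"rz": 0},{"tx": 0,"ty": 0,"tz": 35,"rx": 0,"ry": 0,"rz": 0},{"tx": 0,"ty": 0,"tz": 20,"rx": 0,"ry": 0,"rz": 0},{"tx": 0,"ty": -30,"tz": 0,"rx": 0,"ry": 0,"rz": 0},{"tx": 0,"ty": -40,"tz": 0,"rx": 0,"ry": 0,"rz": 0},{"tx": 0,"ty": -40,"tz": 0,"rx": 0,"ry": 0,"rz": 0},{"tx": 0,"ty": -40,"tz": 0,"rx": 0,"ry": 0,"rz": 0},{"tx": 0,"ty": -40,"tz": 0,"rx": 0,"ry": 0,"rz": 0},{"tx": 0,"ty": -40,"tz": 0,"rx": 0,"ry": 0,"rz": 0},{"tx": 0,"ty": -40,"tz": 0,"rx": 0,"ry": 0,"rz": 0},{"tx": 0,"ty": -20,"tz": 0,"rx": 0,"ry": 0,"rz": 0}]}}

```text
time: 12.65
tool_pos: [508.0, -40.6, 107.7]
tcp_rot: [3.141, -0.001, -0.126]
contact_force: [-0.6, 0.4, -0.5]
grip_width: 23.0
finger_force: 0.0
```

Run:
```python
from h import *
a=bot.capture("top")[:,:,::-1]
cv2.imwrite("pics/c4.png",cv2.resize(a[140:240,155:255],(500,500),interpolation=cv2.INTER_CUBIC))
H,S,V=cv2.split(cv2.cvtColor(np.ascontiguousarray(a),cv2.COLOR_BGR2HSV));print(bot.get_obs()["contact_force"])
```

```text
[-0.53935958 -1.90603855 -0.70048216]
```

View pics/c4.png

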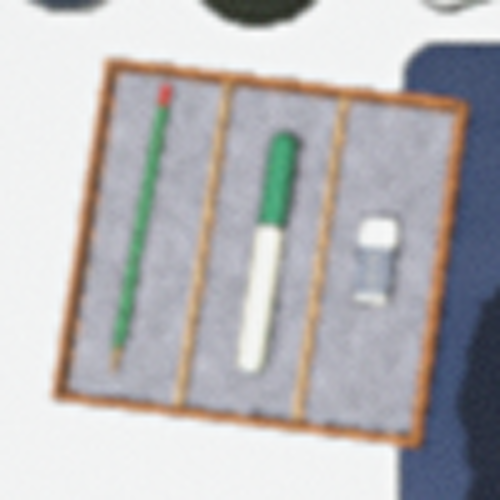

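The pencil, marker and eraser each lie lengthwise and centred in their own compartments: pencil (140,230), marker (268,250), eraser (376,260). The robot is clear, so I'm handing in.

```bash
python3 -c "
from plant import bot
print(bot.close_job())"
```

```text
the job is handed in; nothing more can be done
None
```

I handed the job in at about 12.7 s with the marker in the middle compartment, the eraser in the right one and the pencil untouched in the left. The last picture showed all three lengthwise in their compartments, but the hand-in returned no verdict.

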